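# Reverse the ratchet of a bottle clamp and clamp the amber bottle

### The job

Clamp the amber bottle in the bench clamp so that its stuck cap can be opened later: the clamp's ratchet is still set to loosen, so first flip the red direction lever over to tighten, then swing the handle all the way back, feeling that it now free-wheels (it must not wind the jaw open), and work the handle until the jaw holds the bottle firmly against the stop jaw, hand-tight and no more, as the bottle is glass. Leave the ratchet set to tighten, let go of the handle, and do not disturb the other things on the bench.

Things in the scene. Friction and masses are not known exactly. Their poses are not given: they have to be found in the camera images.
- clamp: Grey and blue bench bottle clamp, fixed to the bench. Origin: on the worktop under its vertical spindle. Its -x points roughly to the robot, its +y along the base to the bottle (left seen from the robot). Base plate 130 (x) by 285 (y) by 12 mm, from y = -60 to 225; blue housing 86 mm square and 27 mm high round the spindle. A rack drives the blue sliding jaw (66 mm wide, 60 mm high) in +y.
- base_end (a point): Upper edge of the base plate's +y end, 225 mm from the spindle. Near it stands the blue stop jaw (60 mm high, shallow rubber V) against which the bottle is clamped. It was set by hand and is not measured: a bottle seated in it has its axis 160 to 172 mm from the spindle, so the seat must be felt on the handle. The sliding jaw's rubber pad gives 1 mm per 12 N.
- head_top (a point): Centre of the flat top of the steel ratchet head, on the spindle axis, 53 mm above the worktop; disc of radius 36 mm. 18 teeth: up to 0.35 rad of a working stroke passes before the pawl takes hold. The spindle is stiff and stays where it is left. The fume cupboard's front panel hangs 0.38 m ahead of the robot, lower edge 0.47 m above the worktop: reach in under it, the tool leaning forward about 25 degrees.
- ratchet_handle (a joint): Handle angle about the spindle, rad, growing CLOCKWISE from above (tightening); stops at -0.65 and 0.65. At 0 it points along the clamp's -x; positive angles bring its end nearer the bottle. Arm 22 mm wide, top at 53 mm. Felt at the post: free-wheeling under 3 N; driving with the bottle loose 6 to 7 N while moving, less in a pause; seated, +4 N per 20 N on the bottle. 10 to 12 N is hand-tight, 17 N too much.
- grip_post (a point): Middle, 75 mm above the worktop, of the upright black grip post at the handle's end: 19 mm diameter, 53 to 95 mm above the worktop, with a 23 mm collar up to 56 mm; 100 mm from the spindle axis. It can be pushed, straddled or gripped from above. The handle stays where it is left.
- direction_lever (a joint): Angle of the red direction lever relative to the handle, rad, growing CLOCKWISE from above. It snaps over centre to rest near -0.2 = loosen (handle drives anticlockwise, jaw opens) or +0.2 = tighten (handle drives clockwise, jaw closes). Resting on a tooth, or clicking while free-wheeling, it reads down to 0.1 in size.
- lever_knob (a point): Middle, 79 mm above the worktop, of the red knob on the lever's free end: 11 mm diameter, 61 to 89 mm above the worktop. Lever arm below it 10 mm wide. Pivot on the handle, 52 mm from the spindle; knob 43 mm from the pivot, over the spindle, travel 17 mm across the handle. Seen from post to head: left = loosen, right = tighten. Needs about 2 N to the centre, then snaps over.
- jaw (a joint): Travel of the sliding jaw, m: 0 at the start, growing as it closes on the bottle (20 mm per rad of the spindle), negative when wound open. At 0 its pad face is 115 mm from the spindle axis.
- amber_bottle: Loose amber glass bottle with a black cap, 57 mm diameter, 111 mm tall, 0.19 kg, standing on the clamp's base between the jaws, 5 to 12 mm clear of the sliding jaw; the jaw slides it along the base to the stop jaw. Origin: centre of its underside.
- beaker: Bystander: small clear glass beaker, 49 mm wide, 62 mm tall, left of the handle. Origin: centre of its underside.
- dropper: Bystander: white dropper bottle, 35 mm diameter, 92 mm tall, right of the clamp. Origin: centre of its underside.
- blue_bottle: Bystander: clear bottle with a blue cap, 42 mm diameter, 83 mm tall, behind the ratchet head. Origin: centre of its underside.
Not all that is in view belongs to the job. Leave any purple look-alike of the amber_bottle alone.

How it is judged (in metres and radians):
On the way, in this order (a step that is already met when the one before it is completed fails the run):
1. the direction lever is flipped to tighten (value of joint direction_lever above 0.06 rad), for 0.2 s.
2. the handle is swung back anticlockwise past the middle, free-wheeling (value of joint ratchet_handle below -0.1 rad), for 0.05 s.
3. the jaw holds the bottle with more than 8 N (contact force between amber_bottle and jaw above 8 N), for 0.2 s.
At the end, for the whole second after the job is handed in: The jaw holds the amber bottle against the stop jaw with more than 8 N, the bottle upright within 0.1 rad and at rest, the direction lever on the tighten side (joint above 0.06 rad), the handle let go (contact force between amber_bottle and jaw above 8 N and angle between amber_bottle's own z axis and vertical below 0.1 rad and linear speed of amber_bottle below 0.02 m/s and value of joint direction_lever above 0.06 rad); the robot touches nothing.
It fails at once if the jaw is wound open by more than 4 mm (value of joint jaw below -0.004 m).
It fails at once if the glass bottle is pressed with more than 60 N (contact force between amber_bottle and jaw above 60 N).
It fails at once if the beaker, the dropper bottle or the blue-capped bottle is moved by more than 20 mm (distance of any of beaker, dropper, blue_bottle from where it was at the start of the episode above 0.02 m).
It also fails if it takes over 72 s, if anything falls off the work surface, if the arm or the gripper's body presses on something with over 40 N, if the wrist force passes 120 N, or if a joint passes its speed limit or range.

### The arm

A 6-joint arm with a two-finger parallel gripper is mounted at the origin on a cart in front of the work surface, level with it; the furniture and walls round the work are solid. World frame = base frame: x ahead of the robot, y to its left, z up, the work surface at z = 0. Lengths are in mm, angles in rad, forces in N, time in s.
With the tool pointing down it reaches from about 300 to 750 mm from the base axis. Payload 8.5 kg.
Tool frame: the origin (TCP) lies midway between the tips of the shut fingers; the grasp point (between the pads) lies manip.tcp_to_grasp behind it (manip.tcp_to_grasp is the distance from the TCP to the grasp point, in mm); z points along the fingers, y is the direction in which the jaws open and shut (so a half turn about z gives the same grasp; the last joint's range is limited). The gripper opens to 88 mm and grips with 3 to 60 N. Pads are 18 mm wide; open, the fingers measure 123 mm over their backs; the gripper's body (75 mm by 187 mm) begins 45 mm behind the grasp point.
Start: joints at [0.925, 0.381, 1.297, -0, 1.464, -0.215], TCP at [229.668, 499.733, 238.748] pointing down, gripper open.
Joint ranges: [-3.11, 3.11], [-0.89, 2.33], [0.22, 2.48], [-1.42, 4.56], [0.17, 2.85], [-2.88, 2.88]. Speed limits (rad/s): [2.39, 2.39, 3.14, 3.14, 3.14, 3.14].

### API

Orientations are given as a rotation vector (axis times angle).
In Python, from cell import manip, telemetry, viewer, hand_in, spotter gives the robot as it stands. Calls block until the motion is done:
- manip.move_to(position, orientation): joint-space move of the TCP to a pose.
- manip.move_linear(position, attitude=None, feed=150): straight line of the TCP; attitude=None keeps the orientation; feed is the mean speed in mm/s.
- manip.move_j(angles): joint-space move.
- manip.let_go() and manip.clamp(grasp_force=None): open the fingers fully, or close them until they stop; grasp_force is the grip in N (None keeps the last).
- manip.dwell(seconds).
- manip.inverse_kinematics(position, orientation): joint angles nearest the present ones, or None.
- telemetry.get_obs(): the state.
- viewer.grab_frame(name): name is "scene" or "top" or "wrist"; returns the picture (384x512x3 uint8, red, green, blue); there is no depth.
- viewer.calibration(name): a dict with "mtx" (3x3 intrinsics, pixels), "dist_coeffs" ([k1, k2, p1, p2, k3] as OpenCV has them; the pictures are not rectified), "world_to_cam" (4x4, takes a point from world to camera coordinates); the wrist camera has in their place "mount" (4x4, takes a point from camera to tool coordinates, whose origin is the TCP and whose axes are the flange's). Camera axes: x right, y up, looking along -z (the intrinsics and any distortion apply to the point x, -y, -z); pixel columns grow to the right and rows downward; lengths in mm; the calibration is good to about 2 mm. A picture is of the moment at which its call begins: read the wrist's pose just before it. calibration takes no time and is no camera call.
A pose or a line that the arm cannot do raises manip.IKError and nothing moves.
- hand_in(): hands the job in, once; it reports no verdict.
Trained networks look in the newest picture that a camera, given by its name, has taken for a name from the list of things; names that differ only in an ending like _2 or _b are one class to them, and where a whole thing is asked for, a point or a joint stands for the part that bears it (a point fixed in the world has none). Each returns a list of dicts, best first, with "score" (0 to 1); they miss things now and then, are a little off and sometimes report something else, mostly with a low value. They report only what shows in the picture. A call takes as long as a camera call. They do not tell look-alikes from the thing itself.
- spotter.masks_of(camera, label): "pixels" (384x512 bool, what is visible of it) and "extent" ([left, top, width, height] in pixels, round what is visible of it).
The state is a dict: "clock": time; "qpos": joint angles; "qd": joint speeds; "tau": joint torques, N m; "eef_pos": TCP position; "tool_rot": TCP orientation; "wrist_force": force on the tool from outside, world axes, zero at the start; "wrist_torque": the same for the moment, N m; "opening": opening from 0.0 (shut) to 1.0 (fully open).
Only numpy, scipy, OpenCV 4.12 (cv2) and the standard library are available. Lean on these libraries where they do the work, as an engineer would, in place of code of your own. Each camera call takes 0.05 s, during which the arm holds its last target. There are 200 camera calls.

## Working session

There is one attempt and no reset: what is moved stays moved. The work goes in short steps, each a Python script; the robot and the scene stay as the last script left them, time stands still between calls to the robot, and variables do not carry over. Pictures are saved under pics/ and viewed, about 8 in all and at most 12, crops included, and the job is handed in when it is done.

```bash
mkdir -p pics; ls
cat > h.py <<'E'
import numpy as np, cv2
from cell import manip, telemetry, viewer, hand_in, spotter
def snap(name,fn=None):
    im=viewer.grab_frame(name)
    if fn: cv2.imwrite('pics/'+fn,im[:,:,::-1])
    return im
def ray(name,uv):
    c=viewer.calibration(name)
    K=np.array(c['mtx'],float);d=np.array(c['dist_coeffs'],float);T=np.array(c['world_to_cam'],float)
    p=cv2.undistortPoints(np.array(uv,float).reshape(-1,1,2),K,d).reshape(-1,2)
    dc=np.c_[p[:,0],-p[:,1],-np.ones(len(p))]
    R=T[:3,:3]; return -R.T@T[:3,3], dc@R
def at_z(name,uv,z):
    o,d=ray(name,uv); return o+d*((z-o[2])/d[:,2])[:,None]
def proj(name,P):
    c=viewer.calibration(name);T=np.array(c['world_to_cam'],float)
    q=np.atleast_2d(P)@T[:3,:3].T+T[:3,3]; q=q*[1,-1,-1]
    return cv2.projectPoints(q.reshape(-1,1,3),np.zeros(3),np.zeros(3),np.array(c['mtx'],float),np.array(c['dist_coeffs'],float))[0].reshape(-1,2)
E
python3 - <<'E'
from h import *
a=snap('scene','s0.png');b=snap('top','t0.png')
cv2.imwrite('pics/st0.png',np.vstack([np.hstack([a,b])])[:,:,::-1][:, :])
for n in ('top','scene'):
  print(n,np.round(ray(n,[[256,192]])[0]))
  for l in ['clamp','head_top','ratchet_handle','grip_post','direction_lever','lever_knob','amber_bottle','beaker','dropper','blue_bottle','jaw']:
    try:
      for r in spotter.masks_of(n,l)[:3]:
        ys,xs=np.nonzero(r['pixels']); print(l,round(r['score'],2),r['extent'],round(xs.mean(),1),round(ys.mean(),1),len(xs))
    except Exception as e: print(l,e)
o=telemetry.get_obs();print(o['clock'],o['tool_rot'],o['wrist_force'],manip.tcp_to_grasp)
im=cv2.resize(np.hstack([a,b]),(800,300));
E
```

```text
pics
top [451. 209. 907.]
clamp 0.57 [198.4, 172.8, 120.6, 85.7] 263.7 213.9 5168
head_top 0.8 [197.3, 177.6, 119.4, 77.2] 264.3 214.2 5113
ratchet_handle 0.89 [264.2, 199.5, 44.5, 60.2] 285.7 224.2 1195
grip_post 0.91 [262.0, 201.8, 44.4, 54.1] 285.5 224.5 1210
lever_knob 0.52 [279.7, 215.9, 9.9, 18.0] 283.5 224.6 101
amber_bottle 0.95 [204.1, 130.1, 27.5, 35.8] 217.0 146.8 612
amber_bottle 0.76 [215.3, 185.2, 25.5, 33.4] 227.8 201.3 565
amber_bottle 0.67 [147.2, 221.8, 30.0, 26.2] 163.0 234.4 652
beaker 0.87 [195.9, 242.5, 24.0, 23.7] 205.4 254.2 406
dropper 0.53 [331.6, 195.2, 15.6, 20.0] 338.4 206.1 233
blue_bottle 0.52 [297.2, 156.7, 23.5, 23.6] 309.7 169.5 315
jaw 0.76 [240.4, 196.6, 34.7, 29.0] 254.7 210.2 572
scene [822. 655. 796.]
clamp 0.58 [226.3, 150.7, 76.9, 107.5] 262.8 191.2 4150
clamp 0.48 [197.6, 149.2, 17.8, 34.4] 204.5 165.6 482
head_top 0.61 [222.4, 145.9, 82.3, 109.6] 263.1 191.5 4250
ratchet_handle 0.97 [244.4, 147.8, 56.2, 26.0] 268.9 159.8 918
ratchet_handle 0.18 [260.9, 152.6, 21.1, 11.6] 267.2 158.8 139
grip_post 0.81 [242.9, 148.3, 61.3, 25.5] 269.8 160.3 960
direction_lever 0.46 [259.2, 150.3, 21.1, 16.1] 267.4 158.8 101
lever_knob 0.59 [259.9, 154.1, 20.5, 7.3] 266.5 158.7 103
amber_bottle 0.91 [323.4, 234.1, 31.9, 44.8] 341.0 253.7 1037
amber_bottle 0.71 [208.9, 226.3, 27.3, 25.2] 224.5 235.9 392
amber_bottle 0.59 [264.5, 185.4, 24.2, 45.1] 274.3 206.4 863
dropper 0.52 [221.5, 118.6, 14.0, 28.7] 227.0 135.2 297
blue_bottle 0.84 [196.4, 151.0, 18.9, 34.8] 204.6 165.3 469
jaw 0.84 [248.1, 179.1, 32.4, 33.2] 262.8 191.4 335
1.2 [ 6.71451558e-01  3.06895228e+00 -3.81772167e-05] [-0.43846779  0.6521203  -0.19878609] 18.700000000000003
```

View pics/s0.png

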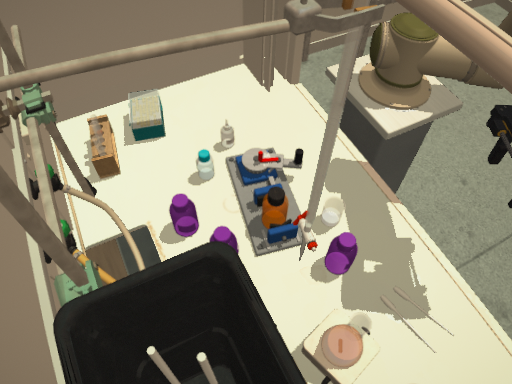

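View pics/t0.png

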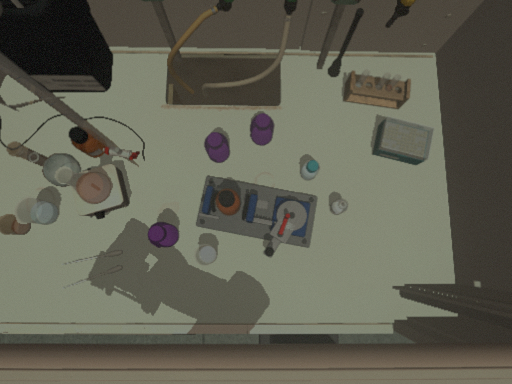

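Run:
```python
from h import *
t=cv2.imread('pics/t0.png');s=cv2.imread('pics/s0.png')
a=cv2.resize(t[165:275,185:355],None,fx=4.7,fy=4.7,interpolation=cv2.INTER_CUBIC)
b=cv2.resize(s[135:265,190:360],None,fx=4.6,fy=4.6,interpolation=cv2.INTER_CUBIC)
cv2.imwrite('pics/t0c.png',a);cv2.imwrite('pics/s0c.png',b)
print(at_z('top',[[292,216]],53),at_z('top',[[269,252]],95),at_z('top',[[228,201]],111))
```

```text
[[536.39053522 116.68609758  53.        ]] [[452.40590534 172.94898812  95.        ]] [[563.06260724 264.03688041 111.        ]]
```

View pics/t0c.png

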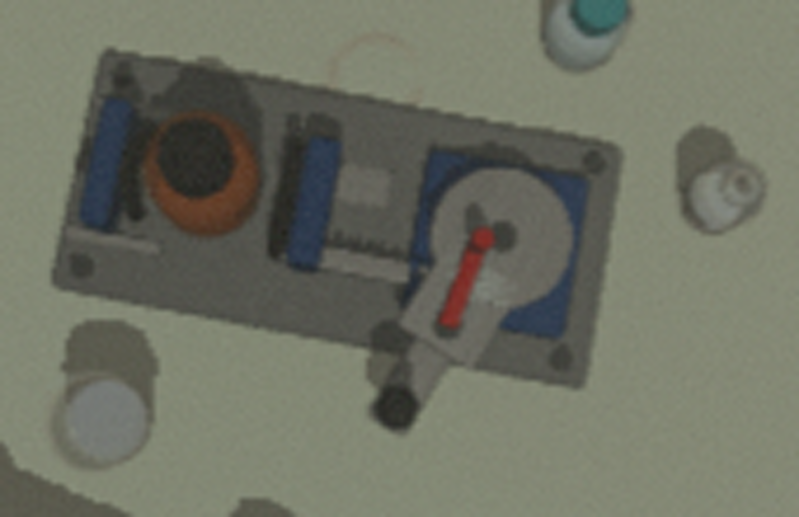

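View pics/s0c.png

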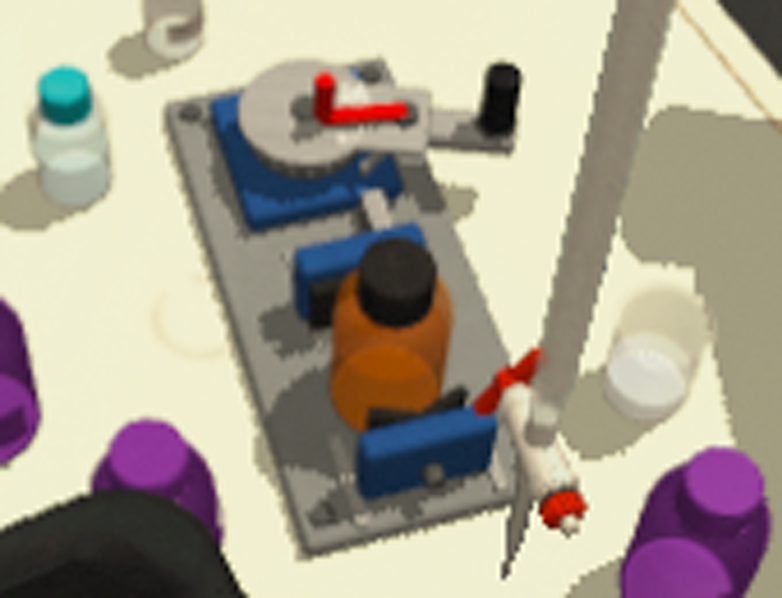

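```bash
cat >> h.py <<'E'
from scipy.spatial.transform import Rotation as Ro
def ori(yaw=0.0,lean=25):
    l=np.radians(lean);h=np.array([np.cos(yaw),np.sin(yaw),0])
    z=np.sin(l)*h-[0,0,np.cos(l)]; y=np.array([np.sin(yaw),-np.cos(yaw),0]); x=np.cross(y,z)
    return Ro.from_matrix(np.c_[x,y,z]).as_rotvec()
E
python3 - <<'E'
from h import *
from scipy.optimize import least_squares
u=lambda x,y:[185+x/4.7,165+y/4.7]
print('head',at_z('top',[u(503,239)],53),'post',at_z('top',[u(397,407)],95),'knob',at_z('top',[u(484,238)],89),'pivot',at_z('top',[u(450,323)],60))
e=at_z('top',[u(108,50),u(620,147),u(582,386),u(53,285)],12);print('corners',e.round(1))
d=e[0]-e[1];d2=e[3]-e[2];print('yaw',np.arctan2(-d[0],d[1]),np.arctan2(-d2[0],d2[1]),np.linalg.norm(d))
hs=at_z('scene',[[190+502/4.6,135+85/4.6]],95);print('post scene',hs, 'knob scene',at_z('scene',[[190+325/4.6,135+78/4.6]],89))
q=[]
for x in (420,500,580):
  for z in (70,150,230):
    for l in (0,15,25):
      s=manip.inverse_kinematics([x,0,z],ori(0,l))
      if s is not None: q.append((x,z,*s))
q=np.array(q)
def f(p):
  a,z0,L1,L2,ph,D=p;q2,q3,q5=q[:,3],q[:,4],q[:,6]
  s=q2+q3
  return np.r_[a+L1*np.sin(q2)+L2*np.sin(s+ph)+D*np.sin(s+q5)-q[:,0], z0+L1*np.cos(q2)+L2*np.cos(s+ph)+D*np.cos(s+q5)-q[:,1]]
r=least_squares(f,[0,300,400,400,0,250]);print(r.x.round(3),r.cost,len(q)); print(q[:2].round(2))
p=r.x
for P,o in (([310,160,170],ori(0)),([330,160,140],ori(0)),([535,165,110],ori(0)),([535,135,70],ori(0)),([452,173,72],ori(-.1)),([440,50,72],ori(-.1))):
  s=manip.inverse_kinematics(P,o)
  if s is None: print(P,None);continue
  E=[p[0]+p[2]*np.sin(s[1]),p[1]+p[2]*np.cos(s[1])];W=[E[0]+p[3]*np.sin(s[1]+s[2]+p[4]),E[1]+p[3]*np.cos(s[1]+s[2]+p[4])]
  print(P,np.round(s,2),'elbow',np.round(E),'wrist',np.round(W))
E
```

```text
head [[536.74304153 116.63154323  53.        ]] post [[453.28739292 171.91564946  95.        ]] knob [[533.55018501 129.66649136  89.        ]] pivot [[494.35794365 144.09310737  60.        ]]
corners [[641.  322.2  12. ]
 [590.2  49.2  12. ]
 [464.6  72.   12. ]
 [515.7 347.4  12. ]]
yaw -0.18388004490914603 -0.18362038004649917 277.63994223204134
post scene [[459.37068404 179.79551308  95.        ]] knob scene [[534.42921516 132.48212558  89.        ]]
[2.78210e+01 1.53326e+02 5.13502e+02 3.51639e+02 2.59000e-01 2.66354e+02] 177.11710874282514 27
[[ 4.20e+02  7.00e+01 -2.80e-01  3.90e-01  1.89e+00 -0.00e+00  8.60e-01
   1.29e+00]
 [ 4.20e+02  7.00e+01 -3.40e-01  3.30e-01  2.07e+00  1.80e-01  5.10e-01
   1.09e+00]]
[310, 160, 170] [ 0.19 -0.03  2.14 -0.15  0.6   1.87] elbow [ 14. 667.] wrist [257. 413.]
[330, 160, 140] [ 0.18  0.07  2.17 -0.17  0.47  1.88] elbow [ 65. 665.] wrist [275. 383.]
[535, 165, 110] [ 0.11  0.41  1.77 -0.09  0.53  1.75] elbow [234. 623.] wrist [461. 355.]
[535, 135, 70] [ 0.04  0.47  1.84 -0.04  0.4   1.65] elbow [261. 611.] wrist [452. 316.]
[452, 173, 72] [ 0.18  0.4   1.99 -0.35  0.35  2.16] elbow [228. 626.] wrist [395. 317.]
[440, 50, 72] [-0.17  0.34  2.12  0.13  0.25  1.38] elbow [199. 637.] wrist [342. 316.]
```

Run:
```python
from h import *
from scipy.optimize import least_squares
q=[]
for x in (420,500,580):
  for z in (70,150,230):
    for l in (0,15,25):
      s=manip.inverse_kinematics([x,117.5,z],ori(0,l))
      if s is not None: q.append((x,z,*s))
q=np.array(q);print(q[0].round(3))
def f(p):
  a,z0,L1,L2,ph,D=p;q2,q3,q5=q[:,3],q[:,4],q[:,6]
  s=q2+q3
  return np.r_[a+L1*np.sin(q2)+L2*np.sin(s+ph)+D*np.sin(s+q5)-q[:,0], z0+L1*np.cos(q2)+L2*np.cos(s+ph)+D*np.cos(s+q5)-q[:,1]]
r=least_squares(f,[0,300,400,400,0,250]);p=r.x;print(p.round(3),r.cost,len(q))
for l in (25,28):
 for P,yw in (([320,165,160],0),([340,165,120],0),([455,165,112],0),([495,165,90],0),([535,165,72],0),([535,135,72],0),([455,120,110],0),([455,173,75],0),([440,50,75],0),([440,110,75],0)):
  s=manip.inverse_kinematics(P,ori(yw,l))
  if s is None: print(P,None);continue
  S=s[1]+s[2]
  E=np.array([p[0]+p[2]*np.sin(s[1]),p[1]+p[2]*np.cos(s[1])]);W=E+p[3]*np.array([np.sin(S+p[4]),np.cos(S+p[4])])
  d=np.array([np.sin(S),np.cos(S)]);c=np.cos(s[0])
  w=np.array([380/c,470])-W
  print(l,P,np.round(s,2),'E',np.round(E),'W',np.round(W),'edge dist',round(d[0]*w[1]-d[1]*w[0]))
```

```text
[ 4.200e+02  7.000e+01  0.000e+00  4.110e-01  1.848e+00 -0.000e+00
  8.820e-01  1.571e+00]
[0.00000e+00 1.30100e+02 5.37100e+02 3.65609e+02 2.86000e-01 2.50074e+02] 6.906634997391003e-25 27
25 [320, 165, 160] [ 0.21  0.02  2.14 -0.16  0.56  1.9 ] E [  9. 667.] W [244. 387.] edge dist 150
25 [340, 165, 120] [ 0.19  0.14  2.18 -0.21  0.4   1.94] E [ 76. 662.] W [261. 347.] edge dist 176
25 [455, 165, 112] [ 0.13  0.31  1.95 -0.13  0.45  1.81] E [164. 642.] W [368. 339.] edge dist 111
25 [495, 165, 90] [ 0.12  0.4   1.89 -0.12  0.42  1.79] E [209. 625.] W [406. 317.] edge dist 100
25 [535, 165, 72] [ 0.11  0.48  1.81 -0.11  0.42  1.77] E [248. 607.] W [445. 299.] edge dist 88
25 [535, 135, 72] [ 0.04  0.47  1.83 -0.04  0.4   1.65] E [242. 610.] W [434. 299.] edge dist 91
25 [455, 120, 110] [ 0.01  0.29  2.   -0.01  0.42  1.58] E [153. 645.] W [350. 337.] edge dist 120
25 [455, 173, 75] [ 0.15  0.39  1.99 -0.2   0.33  1.9 ] E [204. 627.] W [372. 302.] edge dist 125
25 [440, 50, 75] [-0.21  0.33  2.12  0.33  0.27  1.07] E [174. 638.] W [317. 302.] edge dist 162
25 [440, 110, 75] [-0.02  0
[... 351 characters left out ...]
.] edge dist 120
28 [495, 165, 90] [ 0.12  0.4   1.92 -0.17  0.34  1.84] E [208. 625.] W [395. 311.] edge dist 108
28 [535, 165, 72] [ 0.11  0.48  1.84 -0.16  0.34  1.82] E [247. 607.] W [433. 293.] edge dist 95
28 [535, 135, 72] [ 0.04  0.47  1.87 -0.06  0.32  1.67] E [241. 610.] W [423. 293.] edge dist 98
28 [455, 120, 110] [ 0.01  0.29  2.03 -0.01  0.33  1.59] E [152. 645.] W [338. 331.] edge dist 130
28 [455, 173, 75] [ 0.16  0.39  2.02 -0.3   0.25  2.  ] E [205. 627.] W [361. 296.] edge dist 134
28 [440, 50, 75] [-0.21  0.33  2.16  0.54  0.2   0.85] E [175. 638.] W [305. 296.] edge dist 172
28 [440, 110, 75] [-0.02  0.35  2.12  0.06  0.18  1.49] E [183. 635.] W [320. 296.] edge dist 155
```

Run:
```python
from h import *
manip.clamp(10)
manip.move_to([230,330,190],ori(0.3)); manip.move_to([325,165,150],ori(0))
manip.move_linear([455,165,114],feed=120); manip.move_linear([500,165,92],feed=120); manip.move_linear([537,163,71],feed=80)
o=telemetry.get_obs();f0=o['wrist_force'];print(o['clock'],o['eef_pos'],f0,o['opening'])
for y in range(160,131,-2):
    manip.move_linear([537,y,71],feed=40)
    o=telemetry.get_obs();print(y,np.round(o['wrist_force']-f0,1))
    if abs(o['wrist_force']-f0)[1]>8: break
a=snap('top','t1.png');b=snap('scene','s1.png')
c=[cv2.resize(t[r0:r0+100,c0:c0+100],(400,400),interpolation=cv2.INTER_CUBIC) for t,r0,c0 in((a,175,235),(b,115,215))]
cv2.imwrite('pics/c1.png',np.hstack(c)[:,:,::-1]);print(telemetry.get_obs()['clock'])
```

```text
7.925 [536.79580792 162.9533571   70.73407623] [ 0.38450742 -0.98935959 -0.04433522] 0.007672538385090629
160 [-0.2  0.7  1.2]
158 [-0.4  0.2 -0.3]
156 [-0.2  0.3  0.3]
154 [-0.2  0.7 -0.1]
152 [-0.   1.1 -0.8]
150 [-1.5  1.9  0.5]
148 [-1.7  2.8 -0.2]
146 [-0.8  1.4 -0.3]
144 [-0.4  1.3 -1.3]
142 [-0.5 -0.3  0.5]
140 [-0.4  0.3 -0.2]
138 [-1.7  7.2 -0.5]
136 [-1.6  2.  -0.6]
134 [-0.9 11.9 -0.5]
11.525
```

View pics/c1.png

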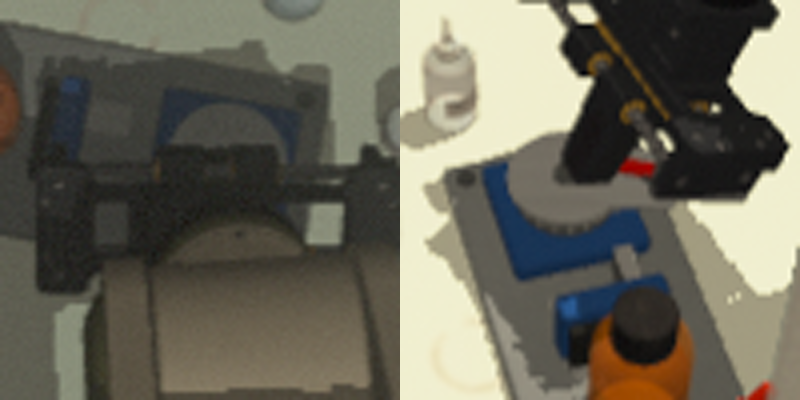

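Run:
```python
from h import *
manip.move_linear([537,150,71],feed=80);manip.move_linear([500,165,92],feed=120);manip.move_linear([455,175,114],feed=150);manip.move_linear([350,200,130],feed=180)
a=snap('top','t2.png');cv2.imwrite('pics/c2.png',cv2.resize(a[165:275,185:355],None,fx=4.7,fy=4.7,interpolation=cv2.INTER_CUBIC)[:,:,::-1])
print(telemetry.get_obs()['clock'])
for r in spotter.masks_of('top','beaker')[:2]: print(r['extent'],r['score'])
for th in np.arange(-.65,.66,.13):
  C=np.array([536.7,116.6])+100*np.array([np.cos(np.pi-.184-th),np.sin(np.pi-.184-th)])
  out=[]
  for sg in (1,-1):
    yw=-.1-.6*th;h=np.array([np.cos(yw),np.sin(yw)]);n=np.array([-h[1],h[0]])
    P=C-sg*n*27+6*h
    for z in(65,112):
      s=manip.inverse_kinematics([*P,z],ori(yw)); out.append(None if s is None else round(s[4],2))
  print(round(th,2),C.round(),out)
```

```text
13.7
[195.5, 244.8, 21.0, 22.4] 0.68
-0.65 [447.  72.] [np.float64(0.38), np.float64(0.53), np.float64(0.32), np.float64(0.47)]
-0.52 [442.  84.] [np.float64(0.33), np.float64(0.48), np.float64(0.28), np.float64(0.44)]
-0.39 [439.  96.] [np.float64(0.28), np.float64(0.44), np.float64(0.25), np.float64(0.42)]
-0.26 [437. 109.] [np.float64(0.24), np.float64(0.41), np.float64(0.25), np.float64(0.41)]
-0.13 [437. 122.] [np.float64(0.23), np.float64(0.41), np.float64(0.27), np.float64(0.43)]
0.0 [438. 135.] [np.float64(0.25), np.float64(0.41), np.float64(0.31), np.float64(0.46)]
0.13 [442. 147.] [np.float64(0.28), np.float64(0.44), np.float64(0.37), np.float64(0.51)]
0.26 [446. 160.] [np.float64(0.34), np.float64(0.48), np.float64(0.43), np.float64(0.56)]
0.39 [453. 171.] [np.float64(0.4), np.float64(0.53), np.float64(0.49), np.float64(0.62)]
0.52 [460. 181.] [np.float64(0.46), np.float64(0.59), np.float64(0.56), np.float64(0.68)]
0.65 [470. 191.] [np.float64(0.53), np.float64(0.65), np.float64(0.62), np.float64(0.74)]
```

View pics/c2.png

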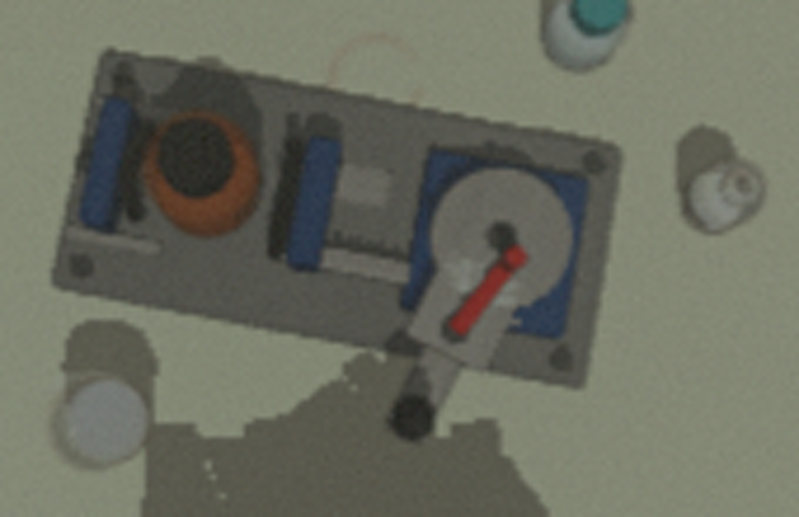

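```bash
cat >> h.py <<'E'
H=np.array([536.7,116.6])
def pose(th,sg,gap=0.,z=65):
    """TCP pose touching post at handle angle th; sg=+1 pushes clockwise, -1 anticlockwise"""
    a=np.pi-.184-th; C=H+100*np.array([np.cos(a),np.sin(a)])
    yw=-.1-.6*th;h=np.array([np.cos(yw),np.sin(yw)]);n=np.array([-h[1],h[0]])
    return np.array([*(C-sg*n*(27+gap)+6*h),z]),ori(yw)
def tang(th,f): # force of tool on post in clockwise direction
    a=np.pi-.184-th; return -(f[0]*np.sin(a)-f[1]*np.cos(a))
def go(th,sg,gap=0.,z=65,feed=100):
    p,o=pose(th,sg,gap,z); manip.move_linear(p,o,feed=feed)
def ft(th,f0): return tang(th,telemetry.get_obs()['wrist_force']-f0)
E
python3 - <<'E'
from h import *
# sign check: pushing clockwise at th=0 means tool force ~+y on post, reaction -y
print(tang(0,np.array([0,-5,0])))
p,o=pose(.45,-1,8,95);manip.move_linear([370,p[1],110],o,feed=200);manip.move_linear(p,o,feed=150)
go(.45,-1,8,65)
f0=telemetry.get_obs()['wrist_force']
for th in np.arange(.37,-.66,-.06):
    go(th,-1,0,65,80); o=telemetry.get_obs(); f=tang(th,o['wrist_force']-f0); print(round(th,2),round(f,1),end='; ')
    if abs(f)>5: break
print(o['clock'],o['eef_pos'],pose(th,-1)[0])
E
```

```text
4.915598528325087
0.37 -1.0; 0.31 -0.5; 0.25 -1.6; 0.19 -1.3; 0.13 -2.0; 0.07 -0.9; 0.01 -1.9; -0.05 -0.7; -0.11 -1.0; -0.17 -1.3; -0.23 -1.9; -0.29 -0.9; -0.35 -1.5; -0.41 -0.6; -0.47 -1.6; -0.53 -2.1; -0.59 -1.7; -0.65 -1.3; 20.625 [445.36037234  99.23581033  64.97698894] [445.39148358  99.25665812  65.        ]
```

```bash
cat >> h.py <<'E'
def hop(th,sg_to):
    go(th,-sg_to,8,65);go(th,-sg_to,8,114,200);go(th,sg_to,9,114,200);go(th,sg_to,9,65,200)
def drive(a,b,st,lim,feed=60):
    for th in np.arange(a,b+1e-6,st):
        go(th,1,0,65,feed); o=telemetry.get_obs(); f=tang(th,o['wrist_force']-F0[0]); print(round(th,3),round(f,1),end='; ')
        if f>lim: break
    print('t',o['clock']); return th,f
F0=[0]
E
python3 - <<'E'
from h import *
hop(-.65,1); F0[0]=telemetry.get_obs()['wrist_force']; print(F0)
drive(-.62,.63,.05,8.5)
E
```

```text
[array([ 0.56745804, -0.65115177,  0.20867114])]
-0.62 -0.8; -0.57 -1.8; -0.52 0.1; -0.47 -1.2; -0.42 -1.7; -0.37 -0.2; -0.32 1.9; -0.27 3.1; -0.22 2.7; -0.17 2.8; -0.12 2.1; -0.07 3.6; -0.02 3.3; 0.03 3.9; 0.08 3.8; 0.13 3.4; 0.18 3.3; 0.23 4.2; 0.28 3.1; 0.33 3.4; 0.38 3.6; 0.43 3.3; 0.48 3.5; 0.53 4.3; 0.58 5.8; 0.63 6.9; t 28.85
```

Run:
```python
from h import *
hop(.63,-1); F0[0]=telemetry.get_obs()['wrist_force']
for th in np.arange(.55,-.31,-.1):
    go(th,-1,0,65,100);print(round(th,2),round(ft(th,F0[0]),1),end='; ')
print()
hop(-.25,1); F0[0]=telemetry.get_obs()['wrist_force']
drive(-.22,.6,.04,6.3)
```

```text
0.55 -0.0; 0.45 -0.5; 0.35 -0.0; 0.25 0.3; 0.15 -0.9; 0.05 0.5; -0.05 0.4; -0.15 -0.0; -0.25 -0.1; 
-0.22 1.8; -0.18 1.3; -0.14 1.5; -0.1 5.0; -0.06 10.5; t 35.8917
```

Run:
```python
from h import *
F0[0]=np.array([.45,-.8,.1])
for i in range(6):
    manip.dwell(.1);print(round(ft(-.06,F0[0]),1),end=' ')
drive(-.05,-.04,.01,11,20)
for i in range(6):
    manip.dwell(.05);print(round(ft(-.04,F0[0]),1),end=' ')
print(telemetry.get_obs()['clock'])
```

```text
7.6 7.8 8.3 7.2 7.7 7.4 -0.05 9.3; -0.04 10.1; t 36.9917
10.3 9.7 9.5 9.0 10.0 9.9 37.2917
```

Run:
```python
from h import *
F0[0]=np.array([.45,-.8,.1])
drive(-.03,.0,.01,11.2,20)
for i in range(5):
    manip.dwell(.05);print(round(ft(-.02,F0[0]),1),end=' ')
print(telemetry.get_obs()['clock'])
```

```text
-0.03 11.1; -0.02 10.7; -0.01 11.1; 0.0 11.0; t 38.2917
11.9 11.1 11.1 10.5 11.5 38.5417
```

Run:
```python
from h import *
go(0,1,12,65,60);go(0,1,12,114,150);p,o=pose(0,1,12,130);manip.move_linear([345,p[1],130],o,feed=180)
a=snap('top','t3.png');b=snap('scene','s3.png')
cv2.imwrite('pics/c3.png',np.hstack([cv2.resize(a[165:265,185:325],(448,320),interpolation=cv2.INTER_CUBIC),cv2.resize(b[135:265,210:350],(345,320),interpolation=cv2.INTER_CUBIC)])[:,:,::-1])
t0=cv2.imread('pics/t0.png')
for n in ('beaker','dropper','blue_bottle'):
  for r in spotter.masks_of('top',n)[:1]: print(n,r['extent'])
o=telemetry.get_obs();print(o['clock'],o['wrist_force'])
```

```text
beaker [195.2, 244.2, 24.9, 22.7]
dropper [332.5, 197.8, 16.4, 17.9]
blue_bottle [301.0, 155.9, 18.7, 26.6]
40.3083 [0.09988772 0.13863712 0.23313955]
```

View pics/c3.png

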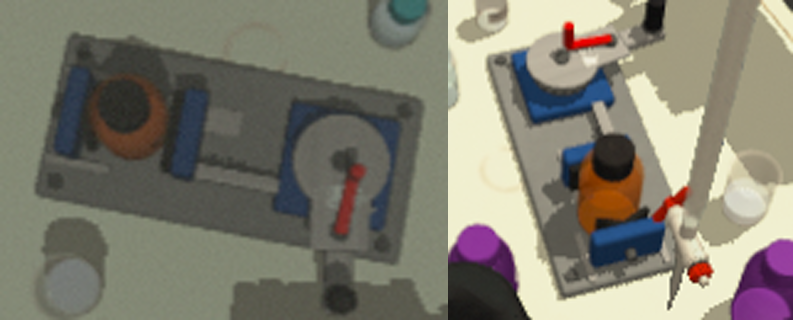

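```bash
python3 -c "
from h import *
hand_in();print(telemetry.get_obs()['clock'])"
```

```text
the job is handed in; nothing more can be done
the job is handed in; nothing more can be done
```

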